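# Trip test of the bench supply unit

### The job

Trip-test the bench's grey supply unit: lift the steel dust cap off by its loop, stand it upright and wholly on the cork mat, then press the test button and keep it in until the front lever has dropped. Lift the lever by feel, past its usual resting place, through the click of its catch until it just meets the soft buffer, and let go: it must stay up by itself, the unit never rocked, lifted or shoved. Leave the cap on the mat and everything else where it is.

Things in the scene. Friction and masses are not known exactly. Their poses are not given: they have to be found in the camera images.
- unit: loose 2 kg grey steel box on rubber feet, 180 (x) x 140 (y) x 100 mm high; origin mid-underside; its front, with the lever, faces its own -x. The capped test button is on top, 30 mm behind the middle; the small lamp and fuse carrier (18 mm high or less) near the top's front corners are not used. Some 8 N of lift at the lever knob rocks it
- lever (a joint): lever angle (rad): 0 = up on its catch (arm 25 deg above level), 0.87 = dropped (25 deg below), negative = above its rest. The catch clicks only once lifted to somewhere from -0.03 to -0.80, unseen and differing each time; let go before, it falls; after, it sinks to 0. At the knob 1 N lifts it, 2 to 3 N just before the click, then 1 N; the buffer (1.6 N/mm) begins 0.05 rad past the click
- lever_knob (a point): centre of the black knob, a cylinder 24 mm across and 26 mm long along the unit's y, at the end of the lever's 10 mm steel rod; it can be pinched from above by its flat ends, along the unit's y, and turns between the fingers as the lever swings; 110 mm from the hinge
- lever_hinge (a point): hinge of the lever, at the unit's (-105, 0, 90) mm, its axis along the unit's y; axes as the unit's
- test_button (a joint): travel of the test button (m): 0 = out, 0.011 = fully in; 1.5 N to start, about 8 N fully in; the lever drops when it is some 4 to 8 mm in (5 to 6 N)
- test_button_top (a point): centre of the top of the black push button, 24 mm across, 28 mm above the unit's top when out, in a 40 mm steel collar 12 mm high; pressed straight down; at first under the cap
- cap: loose steel dust cap, an upside-down cup 56 mm across and 38 mm high (walls 4 mm) with an upright loop on top, 120 g, standing over the test button on the unit; origin at the middle of its open underside
- cap_loop (a point): middle of the loop's top bar: an 8 mm round bar running 28 mm along the cap's y, 68 mm above the cap's underside; 26 mm of room under it; pinch it across the cap's x
- mat: cork mat, 130 x 130 x 4 mm, fixed on the bench; origin at the middle of its underside (its top 4 mm higher)
- jar_a: small closed white plastic jar, 48 mm across, 50 mm high, standing; leave alone
- jar_b: closed clear plastic jar, 60 mm across, 65 mm high, standing; leave alone
- mandrel: upright tapered steel ring mandrel, 190 mm high on a 76 mm round foot; leave alone
- hammer: hammer lying on the bench, 240 mm long; leave alone
- bowl: brass bowl, 100 mm across, 40 mm high; leave alone
Things that resemble listed ones, but are neither listed nor needed, are in the scene too. Leave any yellow look-alike of the cap alone.

How it is judged (in metres and radians):
On the way, in this order (a step that is already met when the one before it is completed fails the run):
1. the cap stands upright, wholly on the mat, let go (x of cap in the frame of mat between -0.04 and 0.04 m and y of cap in the frame of mat between -0.04 and 0.04 m and z of cap in the frame of mat below 0.009 m and angle between cap's own z axis and vertical below 0.1 rad and contact force between the fingers and cap below 0.2 N), for 0.2 s.
2. the lever has dropped while the test button is pressed (value of joint lever above 0.78 rad and value of joint test_button above 0.003 m and contact force between the fingers and test_button above 0.5 N), for 0.1 s.
At the end, for the whole second after the job is handed in: the lever rests up on its catch (within 0.06 rad of 0, still), the button is out (under 2 mm), the unit stands flat within 30 mm of where it was, and the cap stands upright at rest on the mat with its centre within 40 mm of the mat's centre along each edge (all of step 1 and value of joint lever between -0.06 and 0.06 rad and velocity of joint lever between -0.05 and 0.05 rad/s and angle between unit's own z axis and vertical below 0.01 rad and distance of unit from where it was at the start of the episode below 0.03 m and value of joint test_button below 0.002 m and linear speed of cap below 0.02 m/s); the robot touches nothing.
It fails at once if the unit was rocked by more than 0.03 rad or pushed more than 30 mm (angle between unit's own z axis and vertical above 0.03 rad or distance of unit from where it was at the start of the episode above 0.03 m).
It fails at once if something else on the bench was moved by more than 30 mm (distance of any of jar_a, jar_b, mandrel, hammer, bowl from where it was at the start of the episode above 0.03 m).
It also fails if it takes over 72 s, if anything falls off the work surface, if the arm or the gripper's body presses on something with over 40 N, if the wrist force passes 120 N, or if a joint passes its speed limit or range.

### The arm

A 7-joint arm with a two-finger parallel gripper is mounted at the origin on the work surface. World frame = base frame: x ahead of the robot, y to its left, z up, the work surface at z = 0. Lengths are in m, angles in degrees, forces in N, time in s.
With the tool pointing down it reaches from about 0.425 to 0.875 m from the base axis. Payload 8.4 kg.
Tool frame: the origin (TCP) lies between the finger pads; the fingertips stand 17 mm ahead of it and the grasp point (between the pads) lies 2 mm behind it; z points along the fingers, y is the direction in which the jaws open and shut (so a half turn about z gives the same grasp; the last joint's range is limited). The gripper opens to 85 mm and grips with 20 to 120 N. Pads are 22 mm wide; open, the fingers measure 114 mm over their backs; the gripper's body (76 mm by 85 mm) begins 54 mm behind the grasp point. The pads swing forward as they close: fully open they stand 13 mm farther back than shut.
Start: joints at [57.915, 19.091, 2.286, 83.961, -0.768, 76.965, -3.352], TCP at [0.289, -0.582, 0.248] pointing down, gripper open.
Joint ranges: [-147.57, 147.57], [-21.85, 119.76], [-74.77, 79.35], [14.55, 137.4], [-85.83, 265.84], [4.83, 119.75], [-152.11, 152.11]. Speed limits (degrees/s): [127.2, 127.2, 159.86, 159.86, 180, 180, 180].

### API

Orientations are given as a 3x3 rotation matrix whose columns are the frame's x, y, z axes.
In Python, from workcell import env gives the robot as it stands. The module is installed in compiled form; this text tells all that it offers.
- The arm moves only by the tool play_rows, never from a script. Its argument "plan" is a list of rows, each an object with "translation": the shift along the tool's x, y, z in mm, a list of three; "twist": the turn, a rotation vector about the tool's x, y, z in degrees, a list of three; "gripper": the gripper command: -1 is shut, 1 is fully open, values between are in proportion. In form: [{"translation": [x, y, z], "twist": [ax, ay, az], "gripper": gripper}, ...]. A call has 1 to 10 rows; each row is the pose to reach, as a shift and turn from the pose measured when the call began, along the tool's axes at that moment; what a row does not reach only later rows make up. A row lasts 1/8 s, in which the tool goes at most 62.5 mm and 10.7 degrees, less where a joint would pass 70% of its speed; a pose out of reach is approached as far as the arm can. A call with a gripper value outside its range is refused whole. The fingers move at their own pace and stop on an object; "newtons" is the grip in N (left out, the last holds). Time passes only in rows, so rows that repeat a pose let the fingers close. It gives the time, the measured TCP pose, the force and the opening at its end, in the units of the state.
- env.sense(): the state, without advancing time (a new reading comes with each control period).
- env.get_image(name): name is "side" or "top"; returns a dict with "pixels" (400x640x3 uint8, red, green, blue), "mtx" (3x3 intrinsics, pixels), "R" (3x3) and "t" (3): a world point X has camera coordinates R X + t. Camera axes: x right, y down, z forward; pixel columns grow to the right and rows downward; lengths in m; the calibration is good to about 2 mm. A picture is of the moment at which its call begins. There is no depth.
- env.finish_job(): hands the job in, once; it reports no verdict.
Trained networks look in a picture, given as the dict that the camera call returned (one of the last four; its "shot" number tells which), for a name from the list of things; names that differ only in an ending like _2 or _b are one class to them, and where a whole thing is asked for, a point or a joint stands for the part that bears it (a point fixed in the world has none). Each returns a list of dicts, best first, with "confidence" (0 to 1); they miss things now and then, are a little off and sometimes report something else, mostly with a low value. They report only what shows in the picture. A call takes as long as a camera call. They do not tell look-alikes from the thing itself.
- env.search_frame(label, picture): "position" ([column, row] as shares, 0 to 1, of the picture: columns of its width, rows of its height, amid what is visible of it).
- env.cut_out(label, picture): "mask" (400x640 bool, what is visible of it) and "position" ([column, row] as shares, 0 to 1, of the picture: columns of its width, rows of its height, amid what is visible of it).
The state is a dict: "clock": time; "joint_positions": joint angles; "qvel": joint speeds; "effort": joint torques, N m; "tool_pos": TCP position; "tcp_rot": TCP orientation; "contact_force": force on the tool from outside, world axes, zero at the start; "ft_torque": the same for the moment, N m; "finger_gap": finger opening in m.
Only numpy, scipy, OpenCV 4.12 (cv2) and the standard library are available. Lean on these libraries where they do the work, as an engineer would, in place of code of your own. Each camera call takes 0.05 s, during which the arm holds its last target.

## Working session

There is one attempt and no reset: what is moved stays moved. The work goes in short steps, Python scripts to look and compute and a tool call to move; the robot and the scene stay as the last step left them, time stands still between calls to the robot, and variables do not carry over. Pictures are saved under pics/ and viewed, and the job is handed in when it is done.

Besides the shell and the picture viewer there is one more tool, called after "Emit:" as name(argument=value, ...) on one line, values as JSON. play_rows: Moves the arm, as the interface text tells. Its arguments: {"type":"object","properties":{"plan":{"type":"array"},"newtons":{"type":"number"}},"required":["plan"]}

```bash
mkdir -p pics; ls; cat > h.py <<'E'
import numpy as np, cv2, json
from workcell import env
def shot(name,fn=None):
    p=env.get_image(name)
    if fn: cv2.imwrite('pics/'+fn,cv2.cvtColor(p['pixels'],cv2.COLOR_RGB2BGR))
    return p
def ray(p,uv):
    K=np.array(p['mtx']);R=np.array(p['R']);t=np.array(p['t'])
    d=R.T@np.linalg.inv(K)@np.array([uv[0],uv[1],1.0]); return -R.T@t, d/np.linalg.norm(d)
def atz(p,uv,z):
    c,d=ray(p,uv); return c+d*(z-c[2])/d[2]
def tri(obs):
    A=np.zeros((3,3));b=np.zeros(3)
    for p,uv in obs:
        c,d=ray(p,uv);M=np.eye(3)-np.outer(d,d);A+=M;b+=M@c
    X=np.linalg.solve(A,b); return X,[float(np.linalg.norm((np.eye(3)-np.outer(ray(p,uv)[1],ray(p,uv)[1]))@(X-ray(p,uv)[0]))) for p,uv in obs]
def proj(p,X):
    x=np.array(p['mtx'])@(np.array(p['R'])@np.array(X)+np.array(p['t'])); return x[:2]/x[2]
E
python3 - <<'E'
from h import *
s=env.sense()
for k,v in s.items(): print(k,np.round(v,4).tolist())
for n in ['side','top']:
    p=shot(n,n+'0.png'); 
    print(n,p['shot'],'cam',np.round(-np.array(p['R']).T@p['t'],3), np.round(p['R'],3).tolist(), np.round(p['mtx'],1).tolist())
    for l in ['unit','lever_knob','lever_hinge','cap','cap_loop','test_button_top','mat','jar_a','mandrel','hammer','bowl']:
        r=env.search_frame(l,p)
        print(l,[(np.round(np.array(q['position'])*[640,400],1).tolist(),round(q['confidence'],2)) for q in r])
E
```

```text
pics
clock 0.0
joint_positions [57.9153, 19.1308, 2.2849, 84.0102, -0.7689, 76.9665, -3.3526]
qvel [-0.0388, -0.0741, 0.0486, -0.0647, -0.0414, 0.0742, 0.0572]
effort [0.0006, -65.8561, 1.3658, -40.5567, 0.0166, 0.0126, -0.0]
tool_pos [0.2888, -0.5818, 0.2474]
tcp_rot [[0.8957, 0.4446, -0.0008], [0.4446, -0.8957, 0.0014], [-0.0001, -0.0016, -1.0]]
contact_force [0.0305, 0.1769, 0.2582]
ft_torque [-0.0237, 0.0217, 0.0564]
finger_gap 0.0853
side 1 cam [0.286 0.83  0.842] [[-0.926, -0.377, -0.015], [-0.23, 0.596, -0.769], [0.299, -0.709, -0.639]] [[421.3, 0.0, 318.8], [0.0, 421.3, 197.9], [0.0, 0.0, 1.0]]
unit [([310.7, 212.1], 0.56)]
lever_knob [([367.8, 219.2], 0.58), ([298.4, 186.2], 0.55)]
lever_hinge [([311.4, 210.5], 0.65), ([298.2, 187.6], 0.16)]
cap [([296.3, 187.7], 0.87), ([326.9, 180.1], 0.77), ([300.8, 165.4], 0.44)]
cap_loop [([298.1, 185.2], 0.85), ([298.7, 167.0], 0.51), ([326.5, 179.6], 0.5)]
test_button_top [([308.2, 212.1], 0.67), ([341.3, 319.5], 0.37)]
mat [([338.7, 321.3], 0.79)]
jar_a [([267.9, 268.7], 0.74), ([339.3, 162.4], 0.56)]
mandrel [([347.5, 145.3], 0.74), ([295.3, 185.9], 0.27)]
hammer [([308.4, 378.3], 0.75), ([311.2, 207.7], 0.53)]
bowl [([405.3, 148.3], 0.68)]
top 2 cam [0.415 0.027 1.208] [[0.013, -1.0, 0.023], [-0.982, -0.017, -0.188], [0.188, -0.02, -0.982]] [[427.8, 0.0, 307.3], [0.0, 427.8, 201.2], [0.0, 0.0, 1.0]]
unit [([303.0, 195.6], 0.68), ([459.6, 263.3], 0.27)]
lever_knob [([282.4, 245.5], 0.68), ([303.1, 172.3], 0.28)]
lever_hinge [([295.5, 195.1], 0.96)]
cap [([360.9, 187.3], 0.71), ([307.8, 174.0], 0.65), ([364.7, 157.3], 0.62)]
cap_loop [([359.1, 191.3], 0.89), ([304.6, 173.8], 0.83), ([367.4, 157.2], 0.71)]
test_button_top []
mat [([205.3, 260.9], 0.62)]
jar_a [([402.5, 189.8], 0.85), ([225.4, 187.4], 0.76)]
mandrel [([440.6, 186.1], 0.86)]
hammer [([145.6, 255.8], 0.64)]
bowl [([281.1, 249.9], 0.68), ([458.3, 262.6], 0.59)]
```

```bash
python3 - <<'E'
import cv2
a=cv2.imread('pics/side0.png');b=cv2.imread('pics/top0.png')
cv2.imwrite('pics/side0c.png',cv2.resize(a[120:400,200:460],None,fx=3,fy=3,interpolation=cv2.INTER_CUBIC)[:600*1+240][:, :780][:600])
cv2.imwrite('pics/top0c.png',cv2.resize(b[130:290,230:490],None,fx=3,fy=3,interpolation=cv2.INTER_CUBIC))
E
```

```text
(no output)
```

View pics/side0.png

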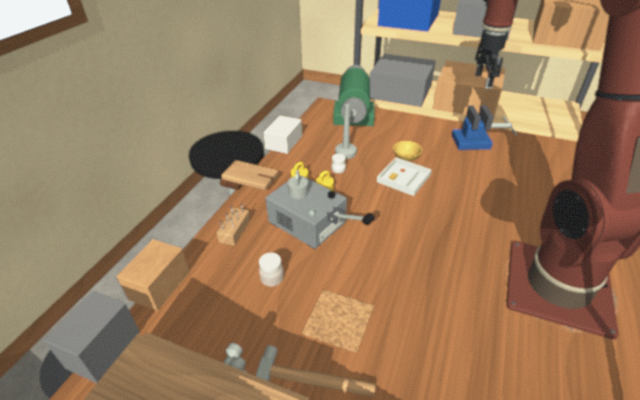

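View pics/top0.png

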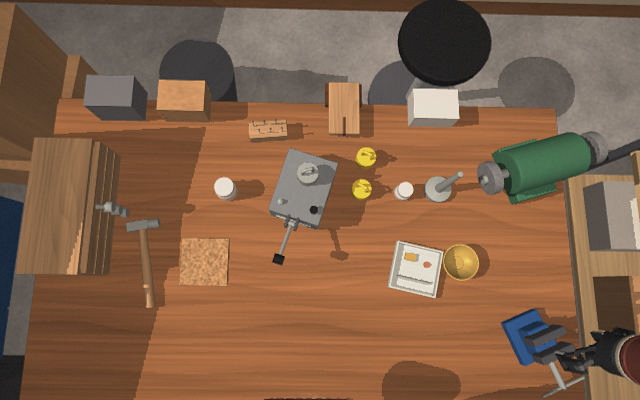

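View pics/side0c.png

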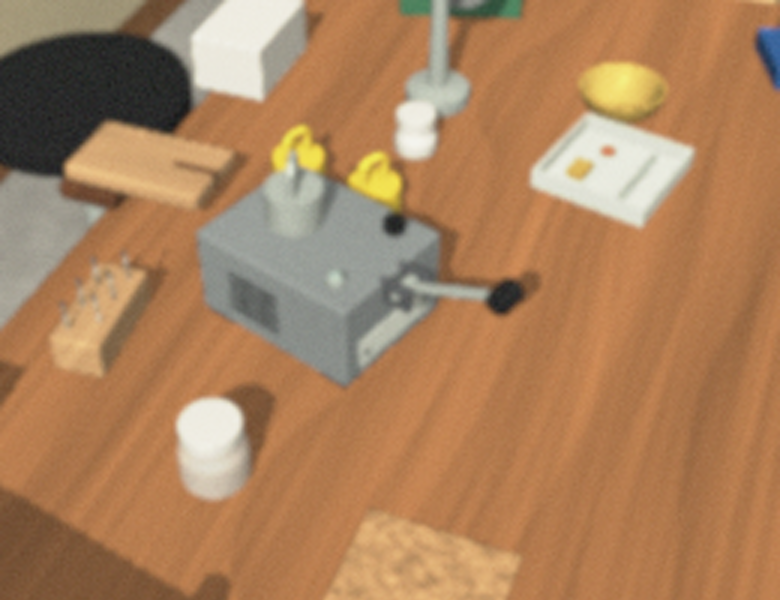

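View pics/top0c.png

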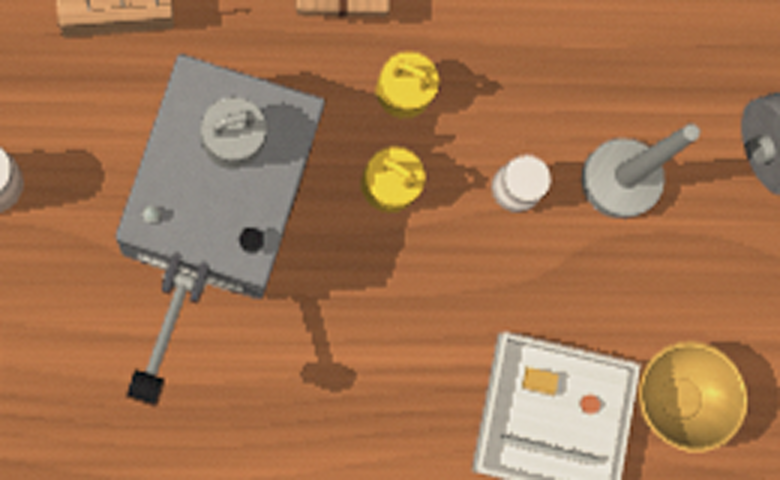

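```bash
python3 - <<'E'
from h import *
a=cv2.imread('pics/side0.png');b=cv2.imread('pics/top0.png')
cv2.imwrite('pics/s1.png',cv2.resize(a[160:255,255:385],None,fx=6,fy=6,interpolation=cv2.INTER_CUBIC))
cv2.imwrite('pics/t1.png',cv2.resize(b[145:245,262:342],None,fx=6,fy=6,interpolation=cv2.INTER_CUBIC))
t=shot('top');s=shot('side')
import pickle
pickle.dump((t,s),open('ts.pkl','wb'))
for n,p in (('top',t),('side',s)):
  for l in ['mat','jar_a','jar_b','cap','unit','mandrel','hammer','bowl']:
    for q in env.cut_out(l,p):
        m=np.array(q['mask']).astype(np.uint8)
        if m.sum()<5: continue
        M=cv2.moments(m,True);r=cv2.minAreaRect(cv2.findNonZero(m))
        print(n,l,round(q['confidence'],2),'c',round(M['m10']/M['m00'],1),round(M['m01']/M['m00'],1),'rect',np.round(cv2.boxPoints(r),1).tolist())
E
```

```text
top mat 0.82 c 203.9 261.8 rect [[180.0, 238.0], [227.0, 238.0], [227.0, 286.0], [180.0, 286.0]]
top jar_a 0.61 c 225.8 189.0 rect [[209.5, 187.5], [224.5, 172.5], [242.0, 190.0], [227.0, 205.0]]
top jar_a 0.56 c 403.1 190.9 rect [[394.0, 182.0], [412.0, 182.0], [412.0, 199.0], [394.0, 199.0]]
top jar_a 0.29 c 300.5 195.5 rect [[253.60000610351562, 257.0], [287.0, 146.1999969482422], [338.8999938964844, 161.8000030517578], [305.3999938964844, 272.70001220703125]]
top jar_b 0.61 c 225.8 189.0 rect [[209.5, 187.5], [224.5, 172.5], [242.0, 190.0], [227.0, 205.0]]
top jar_b 0.56 c 403.1 190.9 rect [[394.0, 182.0], [412.0, 182.0], [412.0, 199.0], [394.0, 199.0]]
top jar_b 0.29 c 300.5 195.5 rect [[253.60000610351562, 257.0], [287.0, 146.1999969482422], [338.8999938964844, 161.8000030517578], [305.3999938964844, 272.70001220703125]]
top cap 0.91 c 360.2 189.7 rect [[346.5, 190.5], [361.0, 176.0], [373.5, 188.5], [359.0, 203.0]]
top cap 0.84 c 365.1 158.4 rect [[351.0, 159.0], [366.0, 144.0], [379.5, 157.5], [364.5, 172.5]]
top cap 0.65 c 307.7 174.4 rect [[298.0, 163.0], [318.0, 163.0], [3
[... 1637 characters left out ...]
ct [[315.0, 181.0], [321.20001220703125, 168.60000610351562], [337.20001220703125, 176.60000610351562], [331.0, 189.0]]
side unit 0.97 c 309.5 212.6 rect [[255.10000610351562, 213.60000610351562], [285.79998779296875, 162.0], [374.79998779296875, 214.89999389648438], [344.20001220703125, 266.5]]
side mandrel 0.88 c 345.8 138.0 rect [[335.0, 104.0], [355.0, 104.0], [355.0, 158.0], [335.0, 158.0]]
side hammer 0.91 c 309.8 375.6 rect [[254.10000610351562, 375.29998779296875], [265.70001220703125, 343.29998779296875], [377.1000061035156, 383.79998779296875], [365.3999938964844, 415.79998779296875]]
side bowl 0.61 c 406.1 150.0 rect [[392.0, 140.0], [421.0, 140.0], [421.0, 161.0], [392.0, 161.0]]
```

View pics/s1.png

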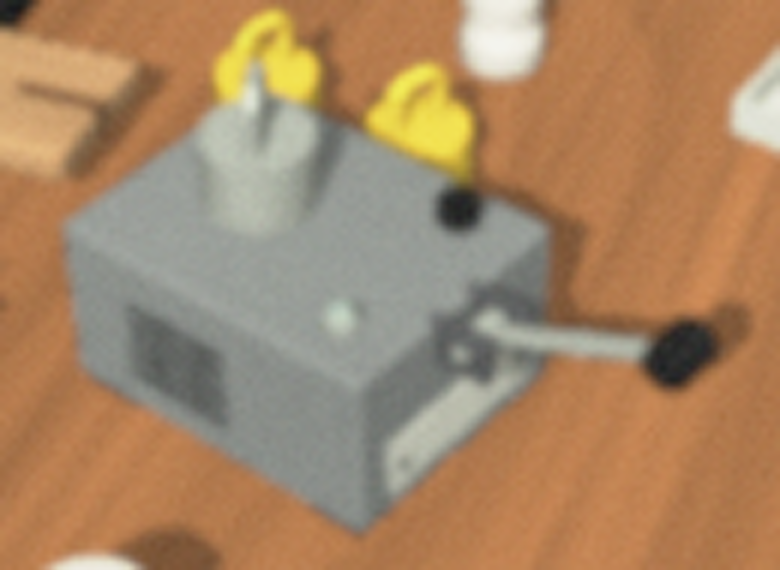

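View pics/t1.png

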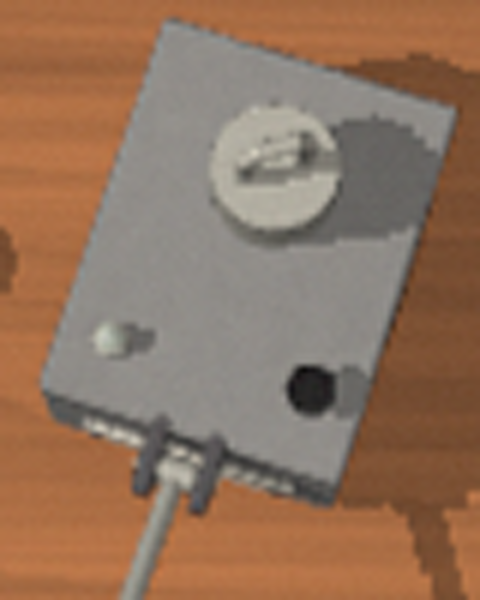

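```bash
cat > fit.py <<'E'
from h import *
import pickle
from scipy.optimize import least_squares
t,s=pickle.load(open('ts.pkl','rb'))
T=lambda U,V:np.array([(U+.5)/6-.5+262,(V+.5)/6-.5+145])
S=lambda U,V:np.array([(U+.5)/6-.5+255,(V+.5)/6-.5+160])
obs=[(t,T(170,19),[90,70,100]),(t,T(457,107),[90,-70,100]),(t,T(335,497),[-90,-70,100]),(t,T(43,386),[-90,70,100]),
(s,S(66,228),[90,70,100]),(s,S(362,388),[-90,70,100]),(s,S(551,230),[-90,-70,100]),(s,S(364,533),[-90,70,3]),(s,S(84,372),[90,70,3])]
def pts(P,q):
    x,y,z,a=P; c,sn=np.cos(a),np.sin(a); q=np.array(q)/1000
    return np.array([x+c*q[0]-sn*q[1],y+sn*q[0]+c*q[1],z+q[2]])
f=lambda P:np.concatenate([proj(p,pts(P,q))-uv for p,uv,q in obs])
r=least_squares(f,[.48,.03,0,-.3],loss='soft_l1'); P=r.x
if __name__=='__main__':
    print('unit',P[:3],np.degrees(P[3])); print(np.round(f(P).reshape(-1,2),2))
    print('button', pts(P,[30,0,128]),'hinge',pts(P,[-105,0,90]))
    a=np.radians(25); kn=[-105-110*np.cos(a),0,90+110*np.sin(a)]
    print('knob model',pts(P,kn),proj(t,pts(P,kn)),proj(s,pts(P,kn)))
    print('tri knob',tri([(t,(278.5,258.7)),(s,S(681,352))]))
    print('loop tri', tri([(t,T(275,155)),(s,S(254,78))]))
    print('capbody tri top', tri([(t,T(275,172)),(s,S(256,130))]))
    for n,c in (('mat',[(180,238.5),(228.5,239),(228.5,286),(180,286)]),):
        for q in c: print('mat',atz(t,q,.004))
    print(atz(t,(204.2,261.8),.004),atz(s,(338.3,320.3),.004), tri([(t,(204.2,261.8)),(s,(338.3,320.3))]))
E
python3 fit.py
python3 - <<'E'
import cv2
a=cv2.imread('pics/side0.png');b=cv2.imread('pics/top0.png')
x=cv2.resize(b[228:296,170:238],None,fx=6,fy=6,interpolation=cv2.INTER_CUBIC)
y=cv2.resize(a[285:356,298:378],None,fx=5,fy=5,interpolation=cv2.INTER_CUBIC)
import numpy as np
o=np.zeros((408,808,3),np.uint8);o[:408,:408]=x;o[:355,408:]=y
cv2.imwrite('pics/mat.png',o)
x=cv2.resize(b[156:190,292:326],None,fx=12,fy=12,interpolation=cv2.INTER_CUBIC)
y=cv2.resize(a[162:202,280:313],None,fx=12,fy=12,interpolation=cv2.INTER_CUBIC)
o=np.zeros((480,804,3),np.uint8);o[:408,:408]=x;o[:480,408:]=y[:,:396]
cv2.imwrite('pics/cap.png',o[:, :800])
E
```

```text
unit [ 0.66861215  0.01390569 -0.00204384] -17.43671339091298
[[-0.2  -0.15]
 [ 1.25  1.09]
 [ 1.06 -0.92]
 [-0.93  0.91]
 [-0.64 -0.97]
 [-0.43  0.14]
 [ 0.63 -0.72]
 [ 0.01  2.  ]
 [-0.44  0.56]]
button [0.69723361 0.00491612 0.12595616] hinge [0.56843706 0.04536916 0.08795616]
knob model [0.47332428 0.07524265 0.13444417] [278.28285668 259.24190641] [367.81227639 218.35462542]
tri knob (array([0.47377237, 0.07457234, 0.13428546]), [0.0009208215566477846, 0.0009208215566476881])
loop tri (array([0.69439217, 0.00665317, 0.16946584]), [0.0009005143789228552, 0.0009005143789230654])
capbody tri top (array([0.69509122, 0.00599831, 0.13934742]), [0.0010787418175129393, 0.0010787418175128005])
mat [0.53405057 0.35745314 0.004     ]
mat [0.53473563 0.22210945 0.004     ]
mat [0.40536842 0.21594888 0.004     ]
mat [0.40365626 0.34848775 0.004     ]
[0.47036568 0.28627431 0.004     ] [0.46928695 0.29342164 0.004     ] (array([ 0.47091917,  0.28809369, -0.00427532]), [0.0001796556698906911, 0.00017965566989068212])
```

View pics/mat.png

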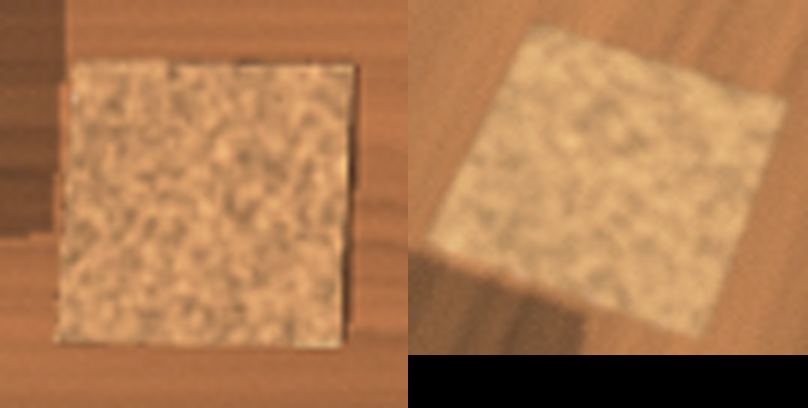

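View pics/cap.png

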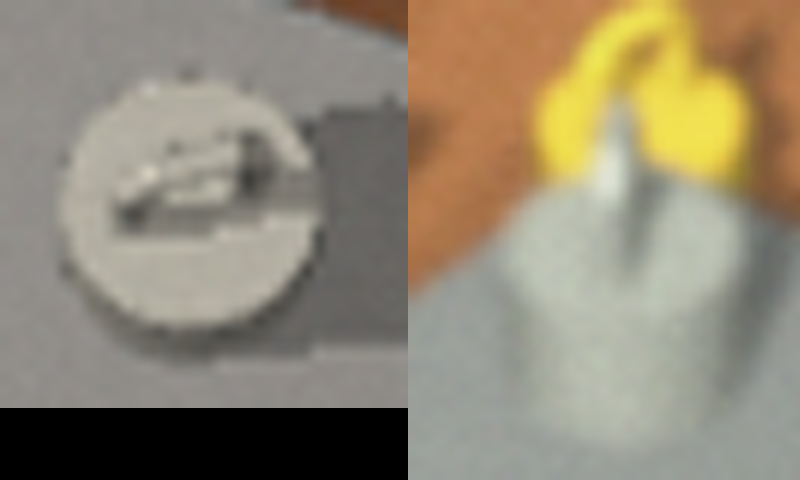

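```bash
python3 - <<'E'
from fit import *
a=cv2.imread('pics/side0.png');b=cv2.imread('pics/top0.png')
rows=[]
for az in (-64,-70,-76):
    x=cv2.resize(b[156:188,292:324],None,fx=8,fy=8,interpolation=cv2.INTER_CUBIC)
    y=cv2.resize(a[162:194,282:314],None,fx=8,fy=8,interpolation=cv2.INTER_CUBIC)
    d=np.array([np.cos(np.radians(az)),np.sin(np.radians(az)),0])
    c=np.array([.695,.0058,0])
    poly=[c-d*.014+[0,0,.138],c-d*.014+[0,0,.166],c+d*.014+[0,0,.166],c+d*.014+[0,0,.138]]
    for im,p,o in((x,t,(292,156)),(y,s,(282,162))):
        pp=[((proj(p,q)-o+.5)*8-.5).astype(int) for q in poly]
        cv2.polylines(im,[np.array(pp)],False,(0,0,255),1)
        ring=[((proj(p,c+[.028*np.cos(k),.028*np.sin(k),.138])-o+.5)*8-.5).astype(int) for k in np.linspace(0,6.3,40)]
        cv2.polylines(im,[np.array(ring)],True,(255,0,0),1)
    rows.append(np.vstack([x,y]))
cv2.imwrite('pics/ov.png',np.hstack(rows))
E
```

```text
(no output)
```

View pics/ov.png

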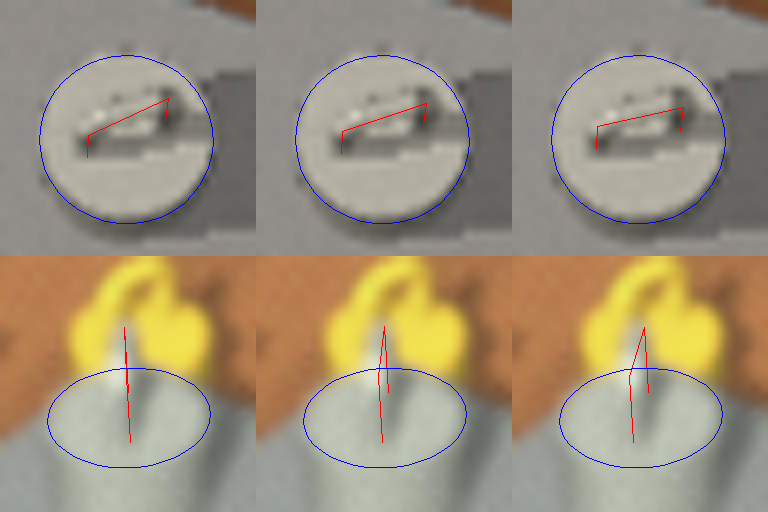

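```bash
cat >> h.py <<'E'
from scipy.spatial.transform import Rotation as Ro
def go(pos,az=None):
    """pos world; az = azimuth of tool y (deg); pointing down"""
    s=env.sense();R=np.array(s['tcp_rot']);p=np.array(s['tool_pos'])
    tr=R.T@(np.array(pos)-p)*1000
    if az is None: az=np.degrees(np.arctan2(R[1,1],R[0,1]))
    best=None
    for k in (0,180):
        a=np.radians(az+k);y=np.array([np.cos(a),np.sin(a),0]);z=np.array([0,0,-1.]);x=np.cross(y,z)
        v=Ro.from_matrix(R.T@np.stack([x,y,z],1)).as_rotvec(degrees=True)
        if best is None or np.linalg.norm(v)<np.linalg.norm(best): best=v
    print('t',round(s['clock'],2),'pos',np.round(p,4),'yaz',round(float(np.degrees(np.arctan2(R[1,1],R[0,1]))),2),'gap',round(s['finger_gap'],4),'F',np.round(s['contact_force'],2))
    print('translation',np.round(tr,1).tolist(),'twist',np.round(best,2).tolist(),'dist',round(float(np.linalg.norm(tr)),1))
E
python3 -c "
from h import *
go([.695,.0055,.26],23)"
```

```text
t 2.1 pos [ 0.289  -0.5822  0.2483] yaz -63.6 gap 0.0856 F [-1.37 -0.16  0.16]
translation [625.0, -345.9, -11.7] twist [-0.0, -0.0, -86.6] dist 714.4
```

Emit:
play_rows(plan=[{"translation":[60,-30,-12],"twist":[0,0,-9],"gripper":0.1},{"translation":[120,-62,-12],"twist":[0,0,-18],"gripper":0.1},{"translation":[175,-95,-12],"twist":[0,0,-27],"gripper":0.1},{"translation":[230,-125,-12],"twist":[0,0,-36],"gripper":0.1},{"translation":[285,-157,-12],"twist":[0,0,-45],"gripper":0.1},{"translation":[340,-188,-12],"twist":[0,0,-54],"gripper":0.1},{"translation":[395,-218,-12],"twist":[0,0,-63],"gripper":0.1},{"translation":[450,-249,-12],"twist":[0,0,-72],"gripper":0.1},{"translation":[505,-280,-12],"twist":[0,0,-80],"gripper":0.1},{"translation":[555,-307,-12],"twist":[0,0,-86.6],"gripper":0.1}])

```text
clock: 3.35
tool_pos: [0.6446, -0.0674, 0.2606]
tcp_rot: [[-0.394, 0.919, 0.001], [0.919, 0.394, -0.0], [-0.0, 0.0, -1.0]]
contact_force: [0.5, -0.2, -0.4]
finger_gap: 0.0471
```

```bash
python3 -c "
from h import *
go([.695,.0055,.26],23)"
```

```text
t 3.35 pos [ 0.6446 -0.0674  0.2606] yaz 23.2 gap 0.0471 F [ 0.51 -0.23 -0.41]
translation [47.2, 75.0, 0.7] twist [0.03, 0.03, 0.2] dist 88.6
```

Emit:
play_rows(plan=[{"translation":[24,38,1],"twist":[0,0,0],"gripper":0.0},{"translation":[47,75,1],"twist":[0,0,0],"gripper":0.0},{"translation":[47,75,30],"twist":[0,0,0],"gripper":0.0},{"translation":[47,75,60],"twist":[0,0,0],"gripper":0.0},{"translation":[47,75,60],"twist":[0,0,0],"gripper":0.0}])

```text
clock: 3.98
tool_pos: [0.6938, 0.005, 0.198]
tcp_rot: [[-0.394, 0.919, -0.004], [0.919, 0.394, -0.0], [0.001, -0.004, -1.0]]
contact_force: [0.4, -0.6, -0.3]
finger_gap: 0.0427
```

```bash
python3 - <<'E'
from h import *
p=shot('side','s2.png');q=shot('top','t2.png')
go([.695,.0055,.166],23)
im=cv2.imread('pics/s2.png');im2=cv2.imread('pics/t2.png')
o=np.hstack([cv2.resize(im[130:230,250:380],None,fx=3,fy=3,interpolation=cv2.INTER_CUBIC),cv2.resize(im2[130:230,250:380],None,fx=3,fy=3,interpolation=cv2.INTER_CUBIC)])
cv2.imwrite('pics/c2.png',o)
E
```

```text
t 4.08 pos [0.6954 0.0052 0.2015] yaz 23.19 gap 0.0429 F [-0.17  0.02  0.68]
translation [0.4, -0.2, 35.5] twist [0.06, 0.03, 0.19] dist 35.5
```

View pics/c2.png

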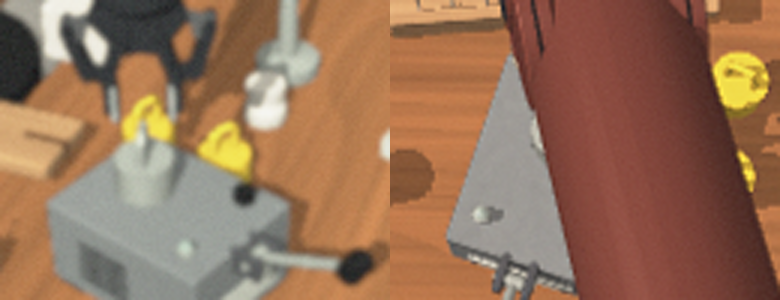

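Emit:
play_rows(newtons=30, plan=[{"translation":[0,0,18],"twist":[0,0,0],"gripper":0.0},{"translation":[0,0,35.5],"twist":[0,0,0],"gripper":0.0},{"translation":[0,0,35.5],"twist":[0,0,0],"gripper":0.0},{"translation":[0,0,35.5],"twist":[0,0,0],"gripper":-1},{"translation":[0,0,35.5],"twist":[0,0,0],"gripper":-1},{"translation":[0,0,35.5],"twist":[0,0,0],"gripper":-1},{"translation":[0,0,35.5],"twist":[0,0,0],"gripper":-1},{"translation":[0,0,35.5],"twist":[0,0,0],"gripper":-1}])

```text
clock: 5.08
tool_pos: [0.6958, 0.0054, 0.1666]
tcp_rot: [[-0.394, 0.919, 0.002], [0.919, 0.394, -0.0], [-0.001, 0.002, -1.0]]
contact_force: [-0.0, 0.1, 3.5]
finger_gap: 0.0068
```

```bash
python3 - <<'E'
from h import *
go([.695,.0055,.166],23)
p=shot('side','s3.png')
im=cv2.imread('pics/s3.png')
cv2.imwrite('pics/c3.png',cv2.resize(im[130:260,250:380],None,fx=4,fy=4,interpolation=cv2.INTER_CUBIC))
E
```

```text
t 5.08 pos [0.6958 0.0054 0.1666] yaz 23.19 gap 0.0068 F [-0.    0.09  3.47]
translation [0.4, -0.6, 0.6] twist [0.12, 0.05, 0.19] dist 1.0
```

View pics/c3.png

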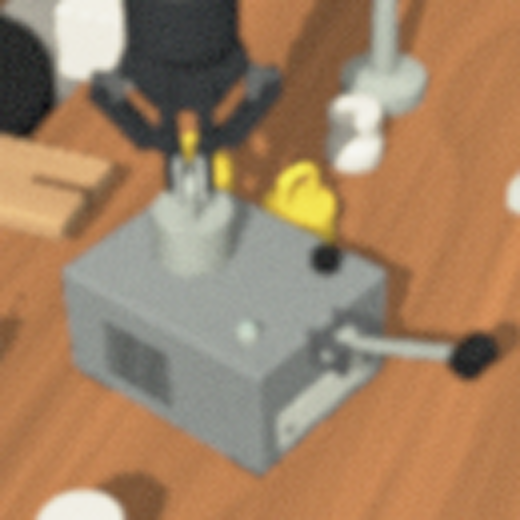

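Emit:
play_rows(plan=[{"translation":[0,0,-8],"twist":[0,0,0],"gripper":-1},{"translation":[0,0,-25],"twist":[0,0,0],"gripper":-1},{"translation":[0,0,-50],"twist":[0,0,0],"gripper":-1},{"translation":[0,0,-80],"twist":[0,0,0],"gripper":-1},{"translation":[0,0,-105],"twist":[0,0,0],"gripper":-1},{"translation":[0,0,-105],"twist":[0,0,0],"gripper":-1}])

```text
clock: 5.88
tool_pos: [0.6965, 0.0056, 0.2748]
tcp_rot: [[-0.394, 0.919, 0.007], [0.919, 0.394, 0.0], [-0.002, 0.006, -1.0]]
contact_force: [0.5, -0.5, -2.5]
finger_gap: 0.0069
```

```bash
python3 - <<'E'
from h import *
go([.470,.289,.25],54)
p=shot('side','s4.png')
im=cv2.imread('pics/s4.png')
cv2.imwrite('pics/c4.png',cv2.resize(im[110:260,250:380],None,fx=4,fy=4,interpolation=cv2.INTER_CUBIC))
E
```

```text
t 5.88 pos [0.6965 0.0056 0.2748] yaz 23.19 gap 0.0069 F [ 0.5  -0.46 -2.52]
translation [349.7, -96.7, 23.3] twist [0.31, 0.24, -30.81] dist 363.6
```

View pics/c4.png

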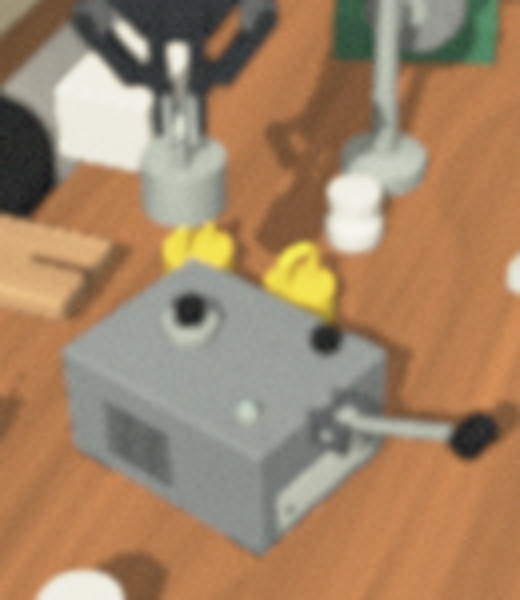

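Emit:
play_rows(plan=[{"translation":[20,-6,0],"twist":[0,0,-2],"gripper":-1},{"translation":[60,-17,0],"twist":[0,0,-6],"gripper":-1},{"translation":[105,-29,0],"twist":[0,0,-10],"gripper":-1},{"translation":[150,-41,0],"twist":[0,0,-14],"gripper":-1},{"translation":[195,-54,5],"twist":[0,0,-18],"gripper":-1},{"translation":[240,-66,10],"twist":[0,0,-22],"gripper":-1},{"translation":[285,-79,15],"twist":[0,0,-26],"gripper":-1},{"translation":[320,-89,20],"twist":[0,0,-29],"gripper":-1},{"translation":[343,-95,23],"twist":[0.3,0.2,-31],"gripper":-1},{"translation":[349.7,-96.7,23],"twist":[0.3,0.2,-31],"gripper":-1}])

```text
clock: 7.18
tool_pos: [0.4686, 0.2896, 0.2484]
tcp_rot: [[-0.812, 0.584, -0.003], [0.584, 0.812, -0.001], [0.002, -0.002, -1.0]]
contact_force: [0.8, 0.0, -1.5]
finger_gap: 0.0069
```

Emit:
play_rows(plan=[{"translation":[0,0,30],"twist":[0,0,0],"gripper":-1},{"translation":[0,0,70],"twist":[0,0,0],"gripper":-1},{"translation":[0,0,110],"twist":[0,0,0],"gripper":-1},{"translation":[0,0,140],"twist":[0,0,0],"gripper":-1},{"translation":[0,0,145],"twist":[0,0,0],"gripper":-1},{"translation":[0,0,145],"twist":[0,0,0],"gripper":-1}])

```text
clock: 7.92
tool_pos: [0.469, 0.2892, 0.104]
tcp_rot: [[-0.811, 0.585, -0.003], [0.585, 0.811, -0.001], [0.002, -0.002, -1.0]]
contact_force: [-0.1, 0.2, -1.6]
finger_gap: 0.0068
```

```bash
python3 - <<'E'
from h import *
go([.470,.289,.0715],54)
p=shot('side','s5.png');q=shot('top','t5.png')
im=cv2.imread('pics/s5.png');im2=cv2.imread('pics/t5.png')
o=np.hstack([cv2.resize(im[220:370,270:400],None,fx=3,fy=3,interpolation=cv2.INTER_CUBIC),cv2.resize(im2[180:330,150:280],None,fx=3,fy=3,interpolation=cv2.INTER_CUBIC)])
cv2.imwrite('pics/c5.png',o)
E
```

```text
t 7.92 pos [0.469  0.2892 0.104 ] yaz 54.19 gap 0.0068 F [-0.11  0.17 -1.6 ]
translation [-1.0, 0.4, 32.5] twist [-0.11, -0.1, 0.19] dist 32.5
```

View pics/c5.png

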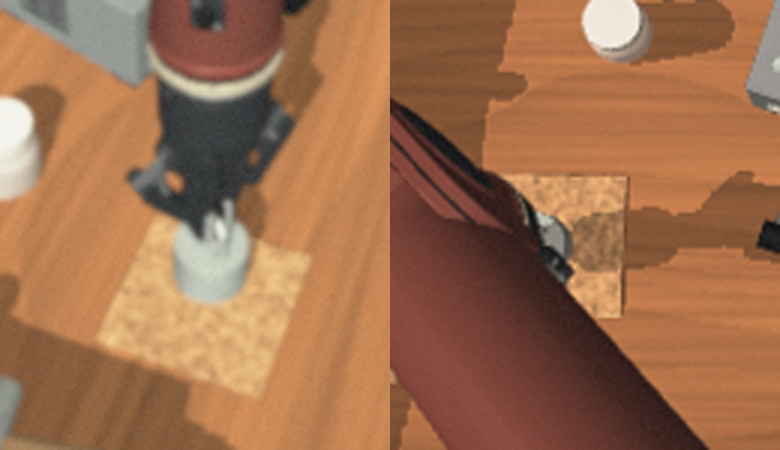

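Emit:
play_rows(plan=[{"translation":[-1,0,15],"twist":[0,0,0],"gripper":-1},{"translation":[-1,0,26],"twist":[0,0,0],"gripper":-1},{"translation":[-1,0,29],"twist":[0,0,0],"gripper":-1},{"translation":[-1,0,30],"twist":[0,0,0],"gripper":-1}])

```text
clock: 8.52
tool_pos: [0.4698, 0.2893, 0.0745]
tcp_rot: [[-0.812, 0.584, -0.002], [0.584, 0.812, 0.0], [0.001, -0.001, -1.0]]
contact_force: [-0.4, 1.4, -1.0]
finger_gap: 0.0069
```

Emit:
play_rows(plan=[{"translation":[0,0,1],"twist":[0,0,0],"gripper":-1},{"translation":[0,0,2],"twist":[0,0,0],"gripper":-1},{"translation":[0,0,2.5],"twist":[0,0,0],"gripper":-1}])

```text
clock: 8.9
tool_pos: [0.4698, 0.2893, 0.0721]
tcp_rot: [[-0.812, 0.584, -0.001], [0.584, 0.812, 0.0], [0.001, -0.001, -1.0]]
contact_force: [-0.1, -0.7, -1.5]
finger_gap: 0.007
```

Emit:
play_rows(plan=[{"translation":[0,0,1],"twist":[0,0,0],"gripper":-1},{"translation":[0,0,1.5],"twist":[0,0,0],"gripper":-1}])

```text
clock: 9.15
tool_pos: [0.4699, 0.2894, 0.0706]
tcp_rot: [[-0.812, 0.584, -0.001], [0.584, 0.812, 0.0], [0.001, -0.001, -1.0]]
contact_force: [-1.2, 0.6, 0.8]
finger_gap: 0.0072
```

Emit:
play_rows(plan=[{"translation":[0,0,1],"twist":[0,0,0],"gripper":-1},{"translation":[0,0,1],"twist":[0,0,0],"gripper":-1}])

```text
clock: 9.4
tool_pos: [0.47, 0.2899, 0.0704]
tcp_rot: [[-0.812, 0.584, -0.0], [0.584, 0.812, 0.001], [0.001, 0.0, -1.0]]
contact_force: [-3.5, -1.0, 7.0]
finger_gap: 0.0069
```

Contact made. Release a little, then open and retreat straight up.

Emit:
play_rows(plan=[{"translation":[0,0,-0.5],"twist":[0,0,0],"gripper":-1},{"translation":[0,0,-0.5],"twist":[0,0,0],"gripper":-0.3},{"translation":[0,0,-0.5],"twist":[0,0,0],"gripper":-0.2},{"translation":[0,0,-0.5],"twist":[0,0,0],"gripper":-0.2},{"translation":[0,0,-15],"twist":[0,0,0],"gripper":-0.2},{"translation":[0,0,-50],"twist":[0,0,0],"gripper":-0.2},{"translation":[0,0,-100],"twist":[0,0,0],"gripper":-0.2},{"translation":[0,0,-150],"twist":[0,0,0],"gripper":-0.2},{"translation":[0,0,-170],"twist":[0,0,0],"gripper":-0.2}])

```text
clock: 10.52
tool_pos: [0.4708, 0.2908, 0.2448]
tcp_rot: [[-0.812, 0.584, 0.004], [0.584, 0.812, 0.003], [-0.002, 0.004, -1.0]]
contact_force: [-0.4, 0.6, 0.2]
finger_gap: 0.0342
```

```bash
python3 - <<'E'
from h import *
go([.696,.005,.24],-17.4)
p=shot('side','s6.png')
im=cv2.imread('pics/s6.png')
cv2.imwrite('pics/c6.png',cv2.resize(im[150:370,230:400],None,fx=3,fy=2.7,interpolation=cv2.INTER_CUBIC))
E
```

```text
t 10.53 pos [0.4708 0.2908 0.2448] yaz 54.29 gap 0.0342 F [-0.43  0.6   0.23]
translation [-349.7, -100.6, 4.9] twist [0.28, -0.08, 71.69] dist 364.0
```

View pics/c6.png

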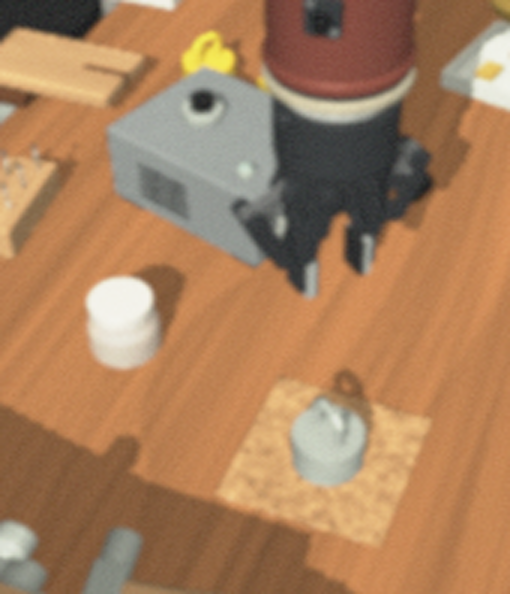

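```bash
python3 - <<'E'
from fit import *
print(proj(s,pts(P,[30,0,128])),'obs',((190+.5)/4-.5+250,(306+.5)/4-.5+110))
from h import *
print(np.round(env.sense()['joint_positions'],1)); go([.6965,.005,.21],72.5)
E
```

```text
[297.31604891 184.79921841] obs (297.125, 186.125)
[  2.4  12.1 -44.   96.1   8.7  74.9  11.1]
t 10.57 pos [0.4712 0.2911 0.2462] yaz 54.28 gap 0.034 F [-0.45  1.63  1.52]
translation [-349.8, -101.0, 36.5] twist [0.31, 0.2, -18.22] dist 365.9
```

Emit:
play_rows(newtons=40, plan=[{"translation":[-40,-12,0],"twist":[0,0,-3],"gripper":-1},{"translation":[-90,-26,0],"twist":[0,0,-6],"gripper":-1},{"translation":[-145,-42,0],"twist":[0,0,-9],"gripper":-1},{"translation":[-200,-58,0],"twist":[0,0,-12],"gripper":-1},{"translation":[-255,-74,5],"twist":[0,0,-15],"gripper":-1},{"translation":[-300,-87,15],"twist":[0,0,-18],"gripper":-1},{"translation":[-335,-97,25],"twist":[0.3,0.2,-18.2],"gripper":-1},{"translation":[-349.8,-101,36.5],"twist":[0.3,0.2,-18.2],"gripper":-1},{"translation":[-349.8,-101,36.5],"twist":[0.3,0.2,-18.2],"gripper":-1}])

```text
clock: 11.7
tool_pos: [0.6958, 0.0049, 0.2085]
tcp_rot: [[-0.953, 0.302, -0.002], [0.302, 0.953, 0.001], [0.002, -0.0, -1.0]]
contact_force: [-1.6, 1.1, 0.1]
finger_gap: 0.0001
```

```bash
python3 - <<'E'
from h import *
go([.6965,.005,.15],72.5)
p=shot('side','s7.png');q=shot('top','t7.png')
im=cv2.imread('pics/s7.png');im2=cv2.imread('pics/t7.png')
o=np.hstack([cv2.resize(im[110:260,250:380],None,fx=3,fy=3,interpolation=cv2.INTER_CUBIC),cv2.resize(im2[130:280,230:360],None,fx=3,fy=3,interpolation=cv2.INTER_CUBIC)])
cv2.imwrite('pics/c7.png',o)
E
```

```text
t 11.7 pos [0.6958 0.0049 0.2085] yaz 72.44 gap 0.0001 F [-1.65  1.09  0.06]
translation [-0.8, 0.3, 58.5] twist [-0.0, -0.14, -0.06] dist 58.5
```

View pics/c7.png

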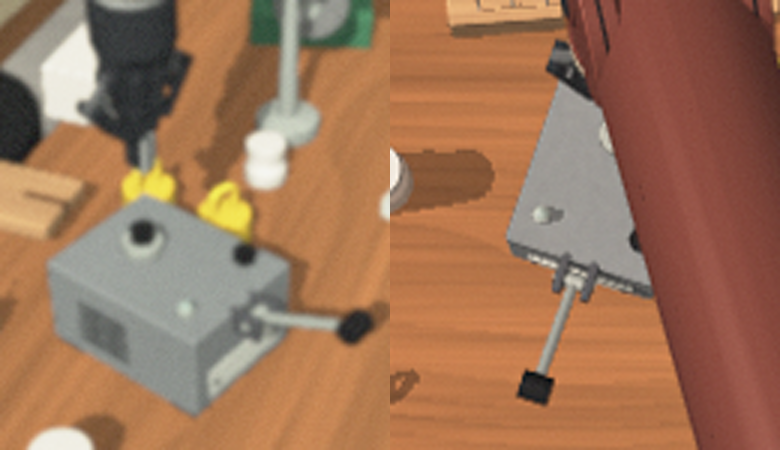

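Emit:
play_rows(plan=[{"translation":[0,0,20],"twist":[0,0,0],"gripper":-1},{"translation":[0,0,45],"twist":[0,0,0],"gripper":-1},{"translation":[0,0,57],"twist":[0,0,0],"gripper":-1},{"translation":[0,0,59],"twist":[0,0,0],"gripper":-1},{"translation":[0,0,61],"twist":[0,0,0],"gripper":-1},{"translation":[0,0,63],"twist":[0,0,0],"gripper":-1}])

```text
clock: 12.55
tool_pos: [0.6962, 0.0074, 0.1482]
tcp_rot: [[-0.954, 0.299, 0.001], [0.299, 0.954, 0.001], [-0.001, 0.002, -1.0]]
contact_force: [-0.5, -0.4, -0.7]
finger_gap: -0.0001
```

Emit:
play_rows(plan=[{"translation":[0,0,2],"twist":[0,0,0],"gripper":-1},{"translation":[0,0,4],"twist":[0,0,0],"gripper":-1}])

```text
clock: 12.8
tool_pos: [0.6964, 0.0075, 0.1444]
tcp_rot: [[-0.954, 0.299, 0.002], [0.299, 0.954, 0.001], [-0.001, 0.002, -1.0]]
contact_force: [-0.2, 0.9, -0.5]
finger_gap: 0.0001
```

Emit:
play_rows(plan=[{"translation":[0,0,2],"twist":[0,0,0],"gripper":-1},{"translation":[0,0,4],"twist":[0,0,0],"gripper":-1}])

```text
clock: 13.05
tool_pos: [0.6964, 0.0074, 0.1408]
tcp_rot: [[-0.954, 0.299, 0.002], [0.299, 0.954, 0.001], [-0.002, 0.002, -1.0]]
contact_force: [-1.3, 0.2, 3.9]
finger_gap: 0.0003
```

Emit:
play_rows(plan=[{"translation":[0,0,2],"twist":[0,0,0],"gripper":-1},{"translation":[0,0,4],"twist":[0,0,0],"gripper":-1},{"translation":[0,0,5],"twist":[0,0,0],"gripper":-1}])

```text
clock: 13.42
tool_pos: [0.6964, 0.0075, 0.1358]
tcp_rot: [[-0.954, 0.299, 0.002], [0.299, 0.954, 0.001], [-0.002, 0.002, -1.0]]
contact_force: [-2.8, -0.6, 7.1]
finger_gap: 0.0005
```

```bash
python3 - <<'E'
from h import *
go([.6965,.005,.15],72.5)
p=shot('side','s8.png');q=shot('top','t8.png')
im=cv2.imread('pics/s8.png');im2=cv2.imread('pics/t8.png')
o=np.hstack([cv2.resize(im[110:260,250:380],None,fx=3,fy=3,interpolation=cv2.INTER_CUBIC),cv2.resize(im2[130:280,230:360],None,fx=3,fy=3,interpolation=cv2.INTER_CUBIC)])
cv2.imwrite('pics/c8.png',o)
E
```

```text
t 13.43 pos [0.6964 0.0075 0.1358] yaz 72.59 gap 0.0005 F [-2.82 -0.57  7.06]
translation [-0.8, -2.3, -14.2] twist [0.1, 0.09, 0.09] dist 14.4
```

View pics/c8.png

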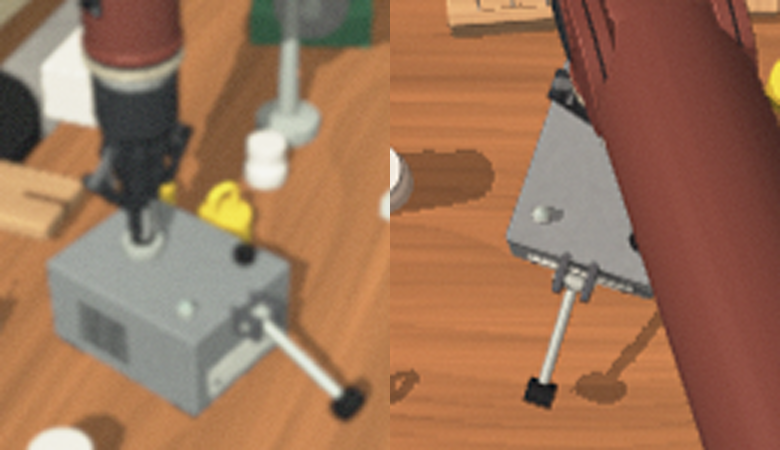

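Emit:
play_rows(plan=[{"translation":[0,0,0.5],"twist":[0,0,0],"gripper":-1},{"translation":[0,0,0.5],"twist":[0,0,0],"gripper":-1},{"translation":[0,0,0.5],"twist":[0,0,0],"gripper":-1},{"translation":[0,0,-5],"twist":[0,0,0],"gripper":-1},{"translation":[0,0,-15],"twist":[0,0,0],"gripper":-1},{"translation":[0,0,-45],"twist":[0,0,0],"gripper":-1},{"translation":[0,0,-75],"twist":[0,0,0],"gripper":0},{"translation":[0,0,-75],"twist":[0,0,0],"gripper":0.2}])

```text
clock: 14.52
tool_pos: [0.6976, 0.0077, 0.214]
tcp_rot: [[-0.954, 0.299, 0.007], [0.299, 0.954, 0.001], [-0.006, 0.003, -1.0]]
contact_force: [-0.2, 0.4, -0.9]
finger_gap: 0.0359
```

```bash
python3 - <<'E'
from h import *
p=shot('side','s9.png')
go([.4733,.0752,.15],72.6)
im=cv2.imread('pics/s9.png')
cv2.imwrite('pics/c9.png',cv2.resize(im[110:260,250:390],None,fx=5,fy=4,interpolation=cv2.INTER_CUBIC))
E
```

```text
t 14.57 pos [0.6968 0.0075 0.212 ] yaz 72.59 gap 0.043 F [ 0.88 -0.1  -0.05]
translation [233.7, -2.4, 61.2] twist [0.14, 0.2, -0.01] dist 241.6
```

View pics/c9.png

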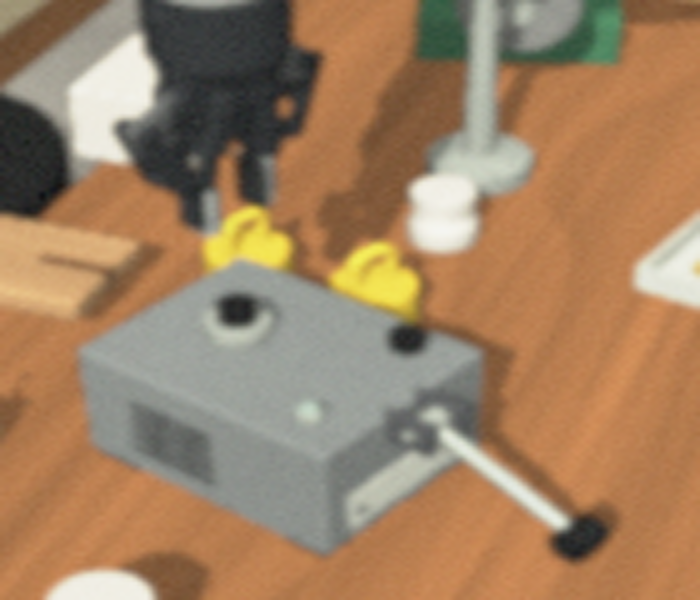

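```bash
python3 - <<'E'
from fit import *
print(tri([(t,(279.8,260.4)),(s,(365.6,244.1))]))
k=pts(P,[-105-99.7,0,90-46.5]);print(k,proj(t,k),proj(s,k))
E
```

```text
(array([0.47450747, 0.0750439 , 0.04278212]), [0.0007254336983046921, 0.0007254336983047662])
[0.47331842 0.07524449 0.04145616] [279.77734638 261.13550218] [365.70956408 244.57661844]
```

Emit:
play_rows(newtons=20, plan=[{"translation":[30,0,0],"twist":[0,0,0],"gripper":0.4},{"translation":[75,-1,0],"twist":[0,0,0],"gripper":0.4},{"translation":[125,-1,0],"twist":[0,0,0],"gripper":0.4},{"translation":[175,-2,10],"twist":[0,0,0],"gripper":0.4},{"translation":[215,-2,35],"twist":[0,0.2,0],"gripper":0.4},{"translation":[233.7,-2.4,61],"twist":[0,0.2,0],"gripper":0.4},{"translation":[233.7,-2.4,61],"twist":[0,0.2,0],"gripper":0.4}])

```text
clock: 15.45
tool_pos: [0.4709, 0.0749, 0.1483]
tcp_rot: [[-0.954, 0.298, -0.003], [0.298, 0.954, 0.001], [0.003, 0.0, -1.0]]
contact_force: [0.7, -0.2, 1.5]
finger_gap: 0.0596
```

```bash
python3 - <<'E'
from h import *
p=shot('side','s10.png');q=shot('top','t10.png')
go([.4733,.0752,.0415],72.6)
im=cv2.imread('pics/s10.png');im2=cv2.imread('pics/t10.png')
o=np.hstack([cv2.resize(im[140:290,270:400],None,fx=3,fy=3,interpolation=cv2.INTER_CUBIC),cv2.resize(im2[150:300,230:360],None,fx=3,fy=3,interpolation=cv2.INTER_CUBIC)])
cv2.imwrite('pics/c10.png',o)
E
```

```text
t 15.55 pos [0.4741 0.0749 0.1507] yaz 72.57 gap 0.0599 F [ 0.02 -0.78  0.23]
translation [0.9, -0.2, 109.2] twist [0.15, 0.02, -0.03] dist 109.2
```

View pics/c10.png

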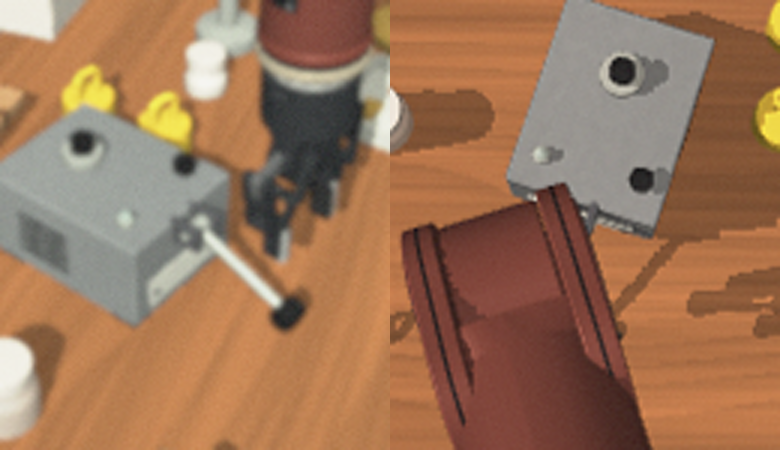

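Emit:
play_rows(newtons=20, plan=[{"translation":[0.5,0,35],"twist":[0,0,0],"gripper":0.2},{"translation":[0.5,0,75],"twist":[0,0,0],"gripper":0.2},{"translation":[0.5,0,103],"twist":[0,0,0],"gripper":0.2},{"translation":[0.5,0,108],"twist":[0,0,0],"gripper":0.1},{"translation":[0.5,0,108],"twist":[0,0,0],"gripper":0.1},{"translation":[0.5,0,108],"twist":[0,0,0],"gripper":-1},{"translation":[0.5,0,108],"twist":[0,0,0],"gripper":-1},{"translation":[0.5,0,108],"twist":[0,0,0],"gripper":-1},{"translation":[0.5,0,108],"twist":[0,0,0],"gripper":-1}])

```text
clock: 16.68
tool_pos: [0.4751, 0.0754, 0.0436]
tcp_rot: [[-0.954, 0.299, 0.004], [0.3, 0.954, 0.003], [-0.003, 0.004, -1.0]]
contact_force: [3.8, 0.9, 5.8]
finger_gap: 0.0258
```

```bash
python3 - <<'E'
from h import *
F=[]
for i in range(4):
    p=shot('side','s11.png'); s=env.sense(); F.append(s['contact_force']+s['ft_torque'] if isinstance(s['contact_force'],list) else np.r_[s['contact_force'],s['ft_torque']])
print(np.round(F,2))
go([.4733,.0752,.0415],72.6)
im=cv2.imread('pics/s11.png')
cv2.imwrite('pics/c11.png',cv2.resize(im[140:290,270:400],None,fx=4,fy=4,interpolation=cv2.INTER_CUBIC))
E
```

```text
[[ 4.35  0.63  5.71 -0.07 -0.93  0.11]
 [ 3.93  0.53  5.07 -0.06 -0.94  0.13]
 [ 4.15  0.58  6.16  0.   -0.95  0.1 ]
 [ 4.05  0.71  5.5  -0.04 -0.93  0.1 ]]
t 16.88 pos [0.4751 0.0755 0.0435] yaz 72.58 gap 0.0256 F [4.05 0.71 5.5 ]
translation [1.6, -0.8, 2.0] twist [0.21, 0.16, -0.02] dist 2.7
```

View pics/c11.png

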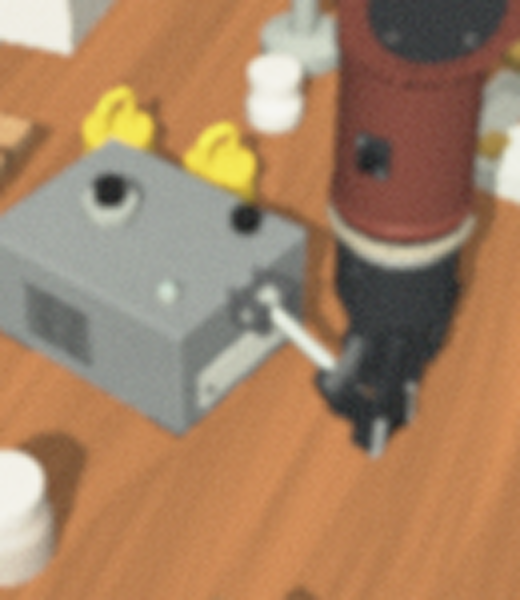

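```bash
cat > arc.py <<'E'
from h import *
import sys
U=np.array([.954,-.2995,0]);C=np.array([.5702,.0456,.090])
def tool(phi): 
    a=np.radians(phi); return C+.11*(-np.cos(a)*U+np.array([0,0,np.sin(a)]))
def main(phis,n=1):
    F=[]
    for i in range(n):
        if n>1: p=shot('side',None)
        s=env.sense();F.append(s['contact_force'])
    F=np.mean(F,0);R=np.array(s['tcp_rot']);p=np.array(s['tool_pos'])
    d=p-C;ph=np.degrees(np.arctan2(d[2],-d@U))
    tg=np.sin(np.radians(ph))*U+np.array([0,0,np.cos(np.radians(ph))]);ra=-np.cos(np.radians(ph))*U+np.array([0,0,np.sin(np.radians(ph))])
    print('t',round(s['clock'],2),'phi %.2f q %.3f r %.4f'%(ph,np.radians(25-ph),np.hypot(d[2],d@U)),'Ftan %.2f Frad %.2f'%(-F@tg,F@ra),'F',np.round(F,2),'T',np.round(s['ft_torque'],2),'gap',round(s['finger_gap'],4))
    y=np.array([.2995,.954,0]);y/=np.linalg.norm(y);z=np.array([0,0,-1.]);x=np.cross(y,z)
    tw=Ro.from_matrix(R.T@np.stack([x,y,z],1)).as_rotvec(degrees=True)
    print('twist',np.round(tw,1).tolist())
    for f in phis: print(f,np.round(R.T@(tool(f)-p)*1000,1).tolist())
if __name__=='__main__': main([float(a) for a in sys.argv[2:]],int(sys.argv[1]))
E
python3 arc.py 1 -22 -18 -13 -8 -3 2 7 12 17 20
```

```text
t 16.88 phi -24.99 q 0.873 r 0.1100 Ftan -3.44 Frad -5.64 F [4.05 0.71 5.5 ] T [-0.04 -0.93  0.1 ] gap 0.0256
twist [0.2, 0.2, 0.0]
-22.0 [2.3, 0.0, -5.3]
-18.0 [4.9, 0.0, -12.5]
-13.0 [7.4, 0.1, -21.8]
-8.0 [9.1, 0.1, -31.2]
-3.0 [10.0, 0.1, -40.7]
2.0 [10.1, 0.2, -50.3]
7.0 [9.3, 0.2, -59.9]
12.0 [7.7, 0.2, -69.4]
17.0 [5.3, 0.3, -78.7]
20.0 [3.4, 0.3, -84.1]
```

Emit:
play_rows(plan=[{"translation":[2.3,0,-5.3],"twist":[0,0,0],"gripper":-1},{"translation":[4.9,0,-12.5],"twist":[0,0,0],"gripper":-1},{"translation":[7.4,0,-21.8],"twist":[0,0,0],"gripper":-1},{"translation":[7.4,0,-21.8],"twist":[0,0,0],"gripper":-1}])

```text
clock: 17.38
tool_pos: [0.4676, 0.0778, 0.0658]
tcp_rot: [[-0.954, 0.299, 0.004], [0.299, 0.954, 0.002], [-0.003, 0.003, -1.0]]
contact_force: [1.4, 1.4, -1.1]
finger_gap: 0.0258
```

```bash
python3 arc.py 3 -8 -3 2 7 12 17 20
```

```text
t 17.52 phi -12.98 q 0.663 r 0.1102 Ftan -0.31 Frad -0.51 F [0.99 1.73 0.42] T [ 0.23 -0.36  0.19] gap 0.0257
twist [0.2, 0.2, 0.0]
-8.0 [1.5, 0.0, -9.4]
-3.0 [2.4, 0.1, -19.0]
2.0 [2.4, 0.1, -28.6]
7.0 [1.6, 0.1, -38.2]
12.0 [0.0, 0.2, -47.6]
17.0 [-2.4, 0.2, -56.9]
20.0 [-4.2, 0.2, -62.4]
```

Emit:
play_rows(plan=[{"translation":[1.5,0,-9.4],"twist":[0,0,0],"gripper":-1},{"translation":[2.4,0,-19],"twist":[0,0,0],"gripper":-1},{"translation":[2.4,0,-28.6],"twist":[0,0,0],"gripper":-1},{"translation":[1.6,0,-38.2],"twist":[0,0,0],"gripper":-1},{"translation":[0,0,-47.6],"twist":[0,0,0],"gripper":-1},{"translation":[-2.4,0,-56.9],"twist":[0,0,0],"gripper":-1},{"translation":[-4.2,0,-62.4],"twist":[0,0,0],"gripper":-1},{"translation":[-4.2,0,-62.4],"twist":[0,0,0],"gripper":-1}])

```text
clock: 18.52
tool_pos: [0.4715, 0.0763, 0.1279]
tcp_rot: [[-0.954, 0.299, 0.004], [0.299, 0.954, 0.003], [-0.003, 0.003, -1.0]]
contact_force: [0.6, 2.9, -1.2]
finger_gap: 0.0256
```

```bash
python3 arc.py 3 21 22 23 24 25 26 27 28 
```

```text
t 18.68 phi 19.98 q 0.088 r 0.1101 Ftan 0.79 Frad 1.47 F [-1.08  2.07 -0.24] T [0.52 0.12 0.16] gap 0.0253
twist [0.2, 0.2, 0.0]
21.0 [-0.8, 0.2, -1.8]
22.0 [-1.5, 0.2, -3.6]
23.0 [-2.2, 0.2, -5.4]
24.0 [-3.0, 0.2, -7.1]
25.0 [-3.8, 0.3, -8.9]
26.0 [-4.6, 0.3, -10.6]
27.0 [-5.5, 0.3, -12.3]
28.0 [-6.4, 0.3, -14.0]
```

Emit:
play_rows(plan=[{"translation":[-0.8,0,-1.8],"twist":[0,0,0],"gripper":-1},{"translation":[-1.5,0,-3.6],"twist":[0,0,0],"gripper":-1},{"translation":[-2.2,0,-5.4],"twist":[0,0,0],"gripper":-1},{"translation":[-3.0,0,-7.1],"twist":[0,0,0],"gripper":-1},{"translation":[-3.8,0,-8.9],"twist":[0,0,0],"gripper":-1},{"translation":[-3.8,0,-8.9],"twist":[0,0,0],"gripper":-1}])

```text
clock: 19.42
tool_pos: [0.475, 0.0751, 0.1366]
tcp_rot: [[-0.954, 0.299, 0.003], [0.299, 0.954, 0.002], [-0.003, 0.003, -1.0]]
contact_force: [-0.6, 2.6, -3.9]
finger_gap: 0.0253
```

```bash
python3 arc.py 3 26 27 28 
```

```text
t 19.57 phi 25.05 q -0.001 r 0.1100 Ftan 3.43 Frad 0.09 F [-0.8   2.58 -3.07] T [0.53 0.43 0.1 ] gap 0.0253
twist [0.2, 0.2, 0.0]
26.0 [-0.8, 0.3, -1.6]
27.0 [-1.7, 0.3, -3.3]
28.0 [-2.6, 0.3, -5.0]
```

Emit:
play_rows(plan=[{"translation":[-0.8,0,-1.6],"twist":[0,0,0],"gripper":-1},{"translation":[-0.8,0,-1.6],"twist":[0,0,0],"gripper":-1}])

```text
clock: 19.82
tool_pos: [0.4758, 0.0749, 0.1383]
tcp_rot: [[-0.954, 0.299, 0.003], [0.299, 0.954, 0.002], [-0.003, 0.003, -1.0]]
contact_force: [-1.2, 2.1, -2.6]
finger_gap: 0.0256
```

```bash
python3 arc.py 3 27 28 
```

```text
t 19.98 phi 26.02 q -0.018 r 0.1100 Ftan 3.33 Frad 0.04 F [-0.82  2.4  -2.97] T [0.51 0.5  0.09] gap 0.0257
twist [0.2, 0.2, 0.0]
27.0 [-0.9, 0.3, -1.7]
28.0 [-1.8, 0.3, -3.4]
```

Emit:
play_rows(plan=[{"translation":[-0.9,0,-1.7],"twist":[0,0,0],"gripper":-1},{"translation":[-0.9,0,-1.7],"twist":[0,0,0],"gripper":-1}])

```text
clock: 20.23
tool_pos: [0.4766, 0.0746, 0.1401]
tcp_rot: [[-0.954, 0.299, 0.003], [0.299, 0.954, 0.002], [-0.003, 0.003, -1.0]]
contact_force: [-0.6, 2.8, -2.6]
finger_gap: 0.0254
```

```bash
python3 arc.py 3 28 29 
```

```text
t 20.38 phi 27.04 q -0.036 r 0.1100 Ftan 3.88 Frad 0.42 F [-1.48  2.43 -3.27] T [0.54 0.4  0.12] gap 0.0255
twist [0.2, 0.2, 0.0]
28.0 [-0.9, 0.3, -1.6]
29.0 [-1.8, 0.3, -3.3]
```

Emit:
play_rows(plan=[{"translation":[-0.9,0,-1.6],"twist":[0,0,0],"gripper":-1},{"translation":[-0.9,0,-1.6],"twist":[0,0,0],"gripper":-1}])

```text
clock: 20.62
tool_pos: [0.4775, 0.0744, 0.1417]
tcp_rot: [[-0.954, 0.299, 0.004], [0.299, 0.954, 0.002], [-0.003, 0.003, -1.0]]
contact_force: [-1.0, 2.8, -2.5]
finger_gap: 0.0262
```

```bash
python3 arc.py 3 29 30 
```

```text
t 20.77 phi 28.02 q -0.053 r 0.1100 Ftan 2.62 Frad 0.86 F [-1.22  2.75 -1.91] T [0.56 0.47 0.18] gap 0.0257
twist [0.2, 0.2, 0.0]
29.0 [-0.9, 0.3, -1.7]
30.0 [-1.8, 0.3, -3.3]
```

Emit:
play_rows(plan=[{"translation":[-0.9,0,-1.7],"twist":[0,0,0],"gripper":-1},{"translation":[-0.9,0,-1.7],"twist":[0,0,0],"gripper":-1}])

```text
clock: 21.02
tool_pos: [0.4785, 0.0741, 0.1435]
tcp_rot: [[-0.954, 0.299, 0.004], [0.299, 0.954, 0.002], [-0.003, 0.003, -1.0]]
contact_force: [-0.4, 2.4, -2.8]
finger_gap: 0.0254
```

```bash
python3 arc.py 4 30 31 
```

```text
t 21.23 phi 29.07 q -0.071 r 0.1099 Ftan 2.57 Frad 0.49 F [-1.01  2.37 -2.01] T [0.54 0.35 0.13] gap 0.0257
twist [0.2, 0.2, 0.0]
30.0 [-0.8, 0.3, -1.6]
31.0 [-1.8, 0.3, -3.2]
```

Emit:
play_rows(plan=[{"translation":[-0.8,0,-1.6],"twist":[0,0,0],"gripper":-1},{"translation":[-0.8,0,-1.6],"twist":[0,0,0],"gripper":-1}])

```text
clock: 21.48
tool_pos: [0.4794, 0.0738, 0.1452]
tcp_rot: [[-0.954, 0.299, 0.004], [0.299, 0.954, 0.002], [-0.003, 0.003, -1.0]]
contact_force: [-0.5, 2.5, -2.9]
finger_gap: 0.0257
```

```bash
python3 arc.py 4 31 32 
```

```text
t 21.68 phi 30.08 q -0.089 r 0.1099 Ftan 2.57 Frad -0.50 F [-0.2   2.2  -2.48] T [0.45 0.13 0.12] gap 0.0256
twist [0.2, 0.2, 0.0]
31.0 [-0.9, 0.3, -1.6]
32.0 [-1.9, 0.3, -3.2]
```

Emit:
play_rows(plan=[{"translation":[-0.9,0,-1.6],"twist":[0,0,0],"gripper":-1},{"translation":[-0.9,0,-1.6],"twist":[0,0,0],"gripper":-1}])

```text
clock: 21.92
tool_pos: [0.4803, 0.0735, 0.1468]
tcp_rot: [[-0.954, 0.299, 0.004], [0.299, 0.954, 0.002], [-0.003, 0.003, -1.0]]
contact_force: [0.6, 1.8, -2.6]
finger_gap: 0.0251
```

```bash
python3 arc.py 4 32 33 
```

```text
t 22.12 phi 31.07 q -0.106 r 0.1100 Ftan 2.51 Frad -1.26 F [ 0.47  2.21 -2.8 ] T [0.43 0.11 0.14] gap 0.0258
twist [0.2, 0.2, 0.0]
32.0 [-0.9, 0.3, -1.5]
33.0 [-2.0, 0.3, -3.2]
```

Emit:
play_rows(plan=[{"translation":[-0.9,0,-1.5],"twist":[0,0,0],"gripper":-1},{"translation":[-2,0,-3.2],"twist":[0,0,0],"gripper":-1},{"translation":[-2,0,-3.2],"twist":[0,0,0],"gripper":-1}])

```text
clock: 22.5
tool_pos: [0.4822, 0.0729, 0.1501]
tcp_rot: [[-0.954, 0.299, 0.004], [0.299, 0.954, 0.002], [-0.003, 0.003, -1.0]]
contact_force: [0.4, 2.8, -3.5]
finger_gap: 0.0256
```

```bash
python3 arc.py 3 34 35 
```

```text
t 22.65 phi 33.05 q -0.141 r 0.1100 Ftan 2.73 Frad -0.76 F [ 0.11  3.18 -2.7 ] T [0.44 0.15 0.15] gap 0.0256
twist [0.2, 0.2, 0.0]
34.0 [-1.0, 0.3, -1.5]
35.0 [-2.1, 0.3, -3.1]
```

Emit:
play_rows(plan=[{"translation":[-1,0.2,-1.5],"twist":[0,0,0],"gripper":-1},{"translation":[-2.1,0.3,-3.1],"twist":[0,0,0],"gripper":-1},{"translation":[-2.1,0.3,-3.1],"twist":[0,0,0],"gripper":-1}])

```text
clock: 23.02
tool_pos: [0.4843, 0.0723, 0.1532]
tcp_rot: [[-0.954, 0.299, 0.004], [0.299, 0.954, 0.002], [-0.003, 0.003, -1.0]]
contact_force: [-0.7, 1.0, -3.7]
finger_gap: 0.0257
```

```bash
python3 arc.py 3 36 37 
```

```text
t 23.18 phi 35.02 q -0.175 r 0.1100 Ftan 3.30 Frad -0.67 F [-1.17  0.78 -3.09] T [0.02 0.29 0.19] gap 0.0257
twist [0.2, 0.2, 0.0]
36.0 [-1.1, 0.2, -1.5]
37.0 [-2.2, 0.2, -3.1]
```

Resistance is edging up; single-degree steps.

Emit:
play_rows(plan=[{"translation":[-1.1,0,-1.5],"twist":[0,0,0],"gripper":-1},{"translation":[-1.1,0,-1.5],"twist":[0,0,0],"gripper":-1}])

```text
clock: 23.42
tool_pos: [0.4853, 0.072, 0.1547]
tcp_rot: [[-0.954, 0.299, 0.004], [0.299, 0.954, 0.002], [-0.004, 0.003, -1.0]]
contact_force: [-0.4, 1.3, -2.4]
finger_gap: 0.0255
```

```bash
python3 arc.py 4 37 38 
```

```text
t 23.62 phi 35.99 q -0.192 r 0.1099 Ftan 1.99 Frad -0.63 F [-0.53  0.49 -1.98] T [0.22 0.4  0.09] gap 0.0255
twist [0.2, 0.2, 0.0]
37.0 [-1.1, 0.2, -1.6]
38.0 [-2.3, 0.2, -3.1]
```

Emit:
play_rows(plan=[{"translation":[-1.1,0,-1.6],"twist":[0,0,0],"gripper":-1},{"translation":[-1.1,0,-1.6],"twist":[0,0,0],"gripper":-1}])

```text
clock: 23.88
tool_pos: [0.4864, 0.0717, 0.1563]
tcp_rot: [[-0.954, 0.299, 0.004], [0.299, 0.954, 0.002], [-0.004, 0.003, -1.0]]
contact_force: [-0.9, 2.1, -2.9]
finger_gap: 0.0256
```

```bash
python3 arc.py 4 38 39 
```

```text
t 24.07 phi 37.05 q -0.210 r 0.1100 Ftan 2.68 Frad -1.41 F [-0.24  0.87 -2.99] T [0.15 0.14 0.13] gap 0.0254
twist [0.2, 0.2, 0.0]
38.0 [-1.1, 0.2, -1.5]
39.0 [-2.3, 0.2, -3.0]
```

Emit:
play_rows(plan=[{"translation":[-1.2,0,-1.4],"twist":[0,0,0],"gripper":-1},{"translation":[-1.2,0,-1.4],"twist":[0,0,0],"gripper":-1}])

```text
clock: 24.32
tool_pos: [0.4875, 0.0714, 0.1577]
tcp_rot: [[-0.954, 0.299, 0.004], [0.299, 0.954, 0.002], [-0.003, 0.003, -1.0]]
contact_force: [-1.5, -0.3, -2.7]
finger_gap: 0.0256
```

```bash
python3 arc.py 4 39 40 
```

```text
t 24.52 phi 37.97 q -0.226 r 0.1100 Ftan 2.85 Frad -0.20 F [-1.21  1.45 -2.37] T [0.28 0.47 0.12] gap 0.0254
twist [0.2, 0.2, 0.0]
39.0 [-1.2, 0.2, -1.6]
40.0 [-2.5, 0.2, -3.0]
```

Emit:
play_rows(plan=[{"translation":[-1.2,0,-1.6],"twist":[0,0,0],"gripper":-1},{"translation":[-1.2,0,-1.6],"twist":[0,0,0],"gripper":-1}])

```text
clock: 24.78
tool_pos: [0.4887, 0.071, 0.1594]
tcp_rot: [[-0.954, 0.299, 0.004], [0.299, 0.954, 0.002], [-0.004, 0.003, -1.0]]
contact_force: [-0.9, 1.0, -3.1]
finger_gap: 0.0256
```

```bash
python3 arc.py 4 40 41 
```

```text
t 24.98 phi 39.06 q -0.245 r 0.1100 Ftan 2.94 Frad -1.01 F [-0.71  1.32 -2.92] T [0.24 0.24 0.1 ] gap 0.0255
twist [0.2, 0.2, 0.0]
40.0 [-1.1, 0.2, -1.4]
41.0 [-2.4, 0.2, -2.9]
```

Emit:
play_rows(plan=[{"translation":[-1.2,0,-1.4],"twist":[0,0,0],"gripper":-1},{"translation":[-1.2,0,-1.4],"twist":[0,0,0],"gripper":-1}])

```text
clock: 25.22
tool_pos: [0.4898, 0.0706, 0.1608]
tcp_rot: [[-0.954, 0.299, 0.005], [0.299, 0.954, 0.002], [-0.004, 0.003, -1.0]]
contact_force: [-1.6, 1.0, -3.1]
finger_gap: 0.0255
```

```bash
python3 arc.py 4 41 42 
```

```text
t 25.43 phi 40.03 q -0.262 r 0.1100 Ftan 2.73 Frad -0.34 F [-1.21  1.12 -2.31] T [0.25 0.39 0.13] gap 0.0256
twist [0.2, 0.2, 0.0]
41.0 [-1.2, 0.2, -1.4]
42.0 [-2.5, 0.2, -2.9]
```

Emit:
play_rows(plan=[{"translation":[-1.2,0,-1.4],"twist":[0,0,0],"gripper":-1},{"translation":[-2.5,0,-2.9],"twist":[0,0,0],"gripper":-1},{"translation":[-2.5,0,-2.9],"twist":[0,0,0],"gripper":-1}])

```text
clock: 25.8
tool_pos: [0.4923, 0.0699, 0.1638]
tcp_rot: [[-0.954, 0.299, 0.005], [0.299, 0.954, 0.002], [-0.004, 0.003, -1.0]]
contact_force: [-0.7, 1.1, -3.1]
finger_gap: 0.0255
```

```bash
python3 arc.py 3 43 44 
```

```text
t 25.95 phi 42.10 q -0.298 r 0.1100 Ftan 2.82 Frad -0.97 F [-0.8   1.38 -2.74] T [0.22 0.34 0.07] gap 0.0253
twist [0.2, 0.2, 0.0]
43.0 [-1.2, 0.2, -1.3]
44.0 [-2.5, 0.2, -2.7]
```

Emit:
play_rows(plan=[{"translation":[-1.2,0,-1.3],"twist":[0,0,0],"gripper":-1},{"translation":[-2.5,0,-2.7],"twist":[0,0,0],"gripper":-1},{"translation":[-2.5,0,-2.7],"twist":[0,0,0],"gripper":-1}])

```text
clock: 26.32
tool_pos: [0.4944, 0.0692, 0.1662]
tcp_rot: [[-0.954, 0.299, 0.004], [0.299, 0.954, 0.002], [-0.003, 0.003, -1.0]]
contact_force: [-1.3, 0.5, -6.1]
finger_gap: 0.0254
```

```bash
python3 arc.py 3 45 46 
```

```text
t 26.48 phi 43.83 q -0.329 r 0.1100 Ftan 5.73 Frad -2.47 F [-1.49  2.53 -5.84] T [0.42 0.53 0.09] gap 0.0255
twist [0.2, 0.2, 0.0]
45.0 [-1.6, 0.2, -1.6]
46.0 [-3.0, 0.2, -2.9]
```

Emit:
play_rows(plan=[{"translation":[-0.5,0.1,-0.5],"twist":[0,0,0],"gripper":-1},{"translation":[-0.5,0.1,-0.5],"twist":[0,0,0],"gripper":-1}])

```text
clock: 26.72
tool_pos: [0.4947, 0.0691, 0.1666]
tcp_rot: [[-0.954, 0.299, 0.004], [0.299, 0.954, 0.002], [-0.003, 0.003, -1.0]]
contact_force: [-2.0, 2.2, -7.0]
finger_gap: 0.0258
```

```bash
python3 arc.py 4 43 44 45 
```

```text
t 26.93 phi 44.13 q -0.334 r 0.1101 Ftan 7.12 Frad -2.22 F [-2.83  2.23 -6.66] T [0.32 0.75 0.12] gap 0.0253
twist [0.2, 0.2, 0.0]
43.0 [1.4, 0.2, 1.6]
44.0 [0.1, 0.2, 0.2]
45.0 [-1.2, 0.2, -1.1]
```

Emit:
play_rows(plan=[{"translation":[1,0,1.1],"twist":[0,0,0],"gripper":-1},{"translation":[2,0,2.2],"twist":[0,0,0],"gripper":-1},{"translation":[2,0,2.2],"twist":[0,0,0],"gripper":-0.3},{"translation":[2,0,2.2],"twist":[0,0,0],"gripper":0.1},{"translation":[2,0,2.2],"twist":[0,0,0],"gripper":0.4},{"translation":[2,0,2.2],"twist":[0,0,0],"gripper":0.4},{"translation":[2,0,2.2],"twist":[0,0,0],"gripper":0.4}])

```text
clock: 27.8
tool_pos: [0.4929, 0.0697, 0.1644]
tcp_rot: [[-0.954, 0.299, 0.004], [0.299, 0.954, 0.002], [-0.003, 0.003, -1.0]]
contact_force: [-0.5, -0.7, 0.1]
finger_gap: 0.0598
```

```bash
python3 - <<'E'
from h import *
p=shot('side','s12.png')
go([.4733,.0752,.0415],72.6)
im=cv2.imread('pics/s12.png')
cv2.imwrite('pics/c12.png',cv2.resize(im[140:290,260:400],None,fx=4,fy=4,interpolation=cv2.INTER_CUBIC))
E
```

```text
t 27.85 pos [0.4929 0.0697 0.1644] yaz 72.59 gap 0.0602 F [0.32 1.01 0.13]
translation [20.7, -0.9, 122.9] twist [0.16, 0.19, -0.01] dist 124.6
```

View pics/c12.png

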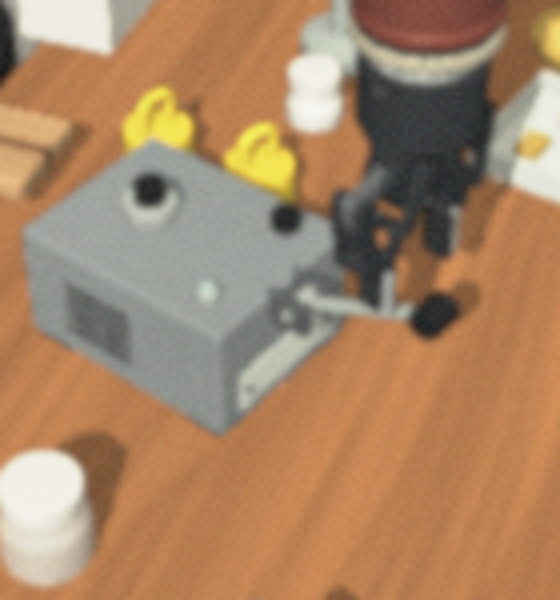

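Emit:
play_rows(plan=[{"translation":[0,0,-20],"twist":[0,0,0],"gripper":0.4},{"translation":[0,0,-60],"twist":[0,0,0],"gripper":0.4},{"translation":[0,0,-100],"twist":[0,0,0],"gripper":0.4},{"translation":[0,-50,-130],"twist":[0,0,0],"gripper":0.4},{"translation":[0,-100,-130],"twist":[0,0,0],"gripper":0.4},{"translation":[0,-150,-130],"twist":[0,0,0],"gripper":0.4},{"translation":[0,-200,-130],"twist":[0,0,0],"gripper":0.4},{"translation":[0,-230,-130],"twist":[0,0,0],"gripper":0.4},{"translation":[0,-230,-130],"twist":[0,0,0],"gripper":0.4},{"translation":[0,-230,-130],"twist":[0,0,0],"gripper":0.4}])

```text
clock: 29.1
tool_pos: [0.4238, -0.1493, 0.2938]
tcp_rot: [[-0.954, 0.299, 0.004], [0.299, 0.954, 0.002], [-0.003, 0.003, -1.0]]
contact_force: [-0.3, -0.4, -0.3]
finger_gap: 0.0597
```

```bash
python3 - <<'E'
from h import *
p=shot('side','s13.png');q=shot('top','t13.png')
go([.4733,.0752,.0415],72.6)
im=cv2.imread('pics/s13.png');im2=cv2.imread('pics/t13.png')
o=np.hstack([cv2.resize(im[150:350,250:380],None,fx=3,fy=3,interpolation=cv2.INTER_CUBIC),cv2.resize(im2[130:330,170:350],None,fx=2.2,fy=3,interpolation=cv2.INTER_CUBIC)])
cv2.imwrite('pics/c13.png',o)
E
```

```text
t 29.2 pos [ 0.424  -0.1489  0.2938] yaz 72.7 gap 0.0599 F [ 0.39  0.99 -0.27]
translation [20.4, 227.9, 252.9] twist [0.17, 0.19, 0.1] dist 341.0
```

View pics/c13.png

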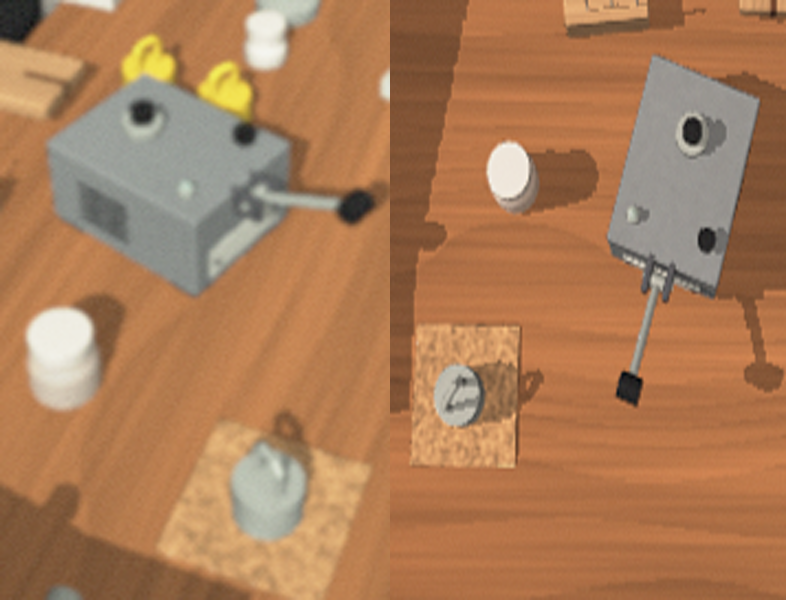

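View pics/t13.png

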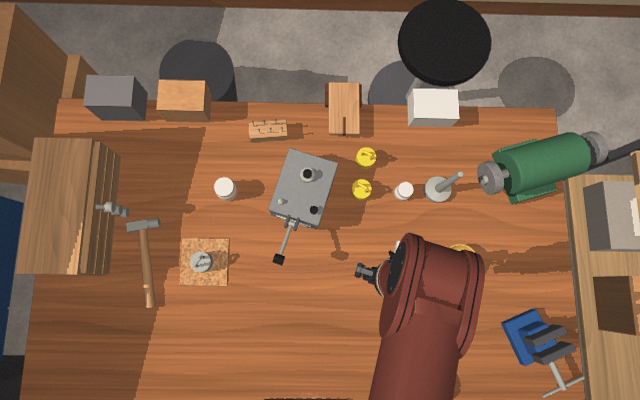

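The final pictures show the lever up: the knob is at about (278, 259) in the top view, the same as at the start. The unit hasn't moved, the button is out, and the cap is upright near the middle of the mat at about (202, 262). All the other objects are in place and the gripper touches nothing, so I'm handing in.

```bash
python3 -c "
from h import *
print(env.finish_job())"
```

```text
the job is handed in; nothing more can be done
None
```

The trip test is done and handed in at about 29 s of the 72 s allowed; the interface gave no verdict.

- **Cap:** I lifted it off by its loop and set it upright within a few mm of the mat's centre.
- **Button:** I pressed it about 9 mm in (7 N) and held it until the picture showed the lever dropped.
- **Lever:** I pinched the knob and raised it step by step. The force on the tool rose from about 2.7 N to 5.7 N, then 7.1 N, about 0.33 rad above rest, at a rate fitting the buffer. I eased back about 3 mm and let go.

**Last checks:** the lever was up with its knob back at its starting pixels. The button was out, the unit looked unmoved and flat, and the cap stood upright on the mat. In the last top view nothing else looked moved, except the bowl, which was mostly hidden behind the arm. The gripper touched nothing.

**What was uncertain:** I never felt the click clearly, because friction from the pinch blurred the force. Two small dips at about 0.05 and 0.19 rad above rest turned out to be false signs. That the catch engaged rests on reaching the buffer and on the lever staying up in pictures taken 1 to 2 s after release. The peak force went a little past "just meets" the buffer, with a vertical pull of up to about 7 N against the 8 N that rocks the unit. I saw no rocking in the pictures, but I took none at the peak.

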